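# Pen the nursery pot and latch the gate

## Robot

A 7-joint arm with a two-finger parallel gripper is mounted at the origin on the work surface. World frame = base frame: x ahead of the robot, y to its left, z up, the work surface at z = 0. Lengths are in mm, angles in rad, forces in N, time in s.
With the tool pointing down it reaches from about 400 to 875 mm from the base axis. Payload 4.4 kg.
Tool frame: the origin (TCP) lies midway between the tips of the shut fingers; the grasp point (between the pads) lies 19 mm behind it (ctrl.grip_point_offset is the distance from the TCP to the grasp point, in mm); z points along the fingers, x is the direction in which the jaws open and shut, and the axes are right-handed (so a half turn about z gives the same grasp; the last joint's range is limited). The gripper opens to 85 mm and grips with 20 to 120 N. Pads are 22 mm wide; open, the fingers measure 114 mm over their backs; the gripper's body (76 mm by 85 mm) begins 54 mm behind the grasp point. The pads swing forward as they close: fully open they stand 13 mm farther back than shut.
Start: joints at [-1.197, 0.628, 0.038, 1.517, -0.027, 0.996, -0.02], TCP at [276.721, 588.17, 192.613] pointing down, gripper open.
Joint ranges: [-3.06, 3.06], [-0.37, 2.12], [-1.25, 1.32], [0.18, 2.47], [-1.1, 4.24], [0.23, 1.98], [-2.94, 2.94]. Speed limits (rad/s): [2.57, 2.57, 3.14, 3.14, 3.14, 3.14, 3.14].

## Interface

Orientations are given as [roll, pitch, yaw] about the fixed x, y, z axes, in that order (R = Rz(yaw) Ry(pitch) Rx(roll)).
In Python, from cell import ctrl, viewer gives the robot as it stands.
- The arm moves only by the tool apply_moves, never from a script. Its argument "series" is a list that holds one entry, the list of rows, each a list of 6 numbers: the shift along the tool's x, y, z normalised to -1 to 1, where 1 is 50 mm, then the turn, a rotation vector about the tool's x, y, z normalised to -1 to 1, where 1 is 6 degrees. In form: [[[tx, ty, tz, rx, ry, rz], ...]]. A call has exactly 5 rows; each row shifts and turns the commanded pose from where the row before left it, along the tool's axes as they then stand; what a row does not reach is not made up. A row lasts 1/8 s, in which the tool goes at most 62.5 mm and 10.7 degrees, less where a joint would pass 70% of its speed; a pose out of reach is approached as far as the arm can. A call with a number of a shift or a turn outside -1 to 1 is refused whole. A call with a gripper value outside its range is refused whole. "claw" is the gripper command: -1 is shut, 1 is fully open, values between are in proportion, set as the call begins (left out, the last holds). The fingers move at their own pace and stop on an object; the grip force is fixed at half the most. Time passes only in rows, so rows that do not move let the fingers close, or fill a call up. It gives the time, the measured TCP pose, the force and the opening at its end, in the units of the state.
- ctrl.read_state(): the state, without advancing time (a new reading comes with each control period).
- viewer.get_image(name): name is "scene" or "side" or "wrist"; returns the picture (384x512x3 uint8, blue, green, red); there is no depth.
- viewer.camera_info(name): a dict with "K" (3x3 intrinsics, pixels), "R" (3x3) and "t" (3): a world point X has camera coordinates R X + t. Camera axes: x right, y down, z forward; pixel columns grow to the right and rows downward; lengths in mm; the calibration is good to about 2 mm. A picture is of the moment at which its call begins: read the wrist's pose just before it. camera_info takes no time and is no camera call; for the wrist camera it gives the pose at the moment of the call.
- ctrl.finish_job(): hands the job in, once; it reports no verdict.
Trained networks look in the newest picture that a camera, given by its name, has taken for a name from the list of things; names that differ only in an ending like _2 or _b are one class to them, and where a whole thing is asked for, a point or a joint stands for the part that bears it (a point fixed in the world has none). Each returns a list of dicts, best first, with "score" (0 to 1); they miss things now and then, are a little off and sometimes report something else, mostly with a low value. They report only what shows in the picture. A call takes as long as a camera call. They do not tell look-alikes from the thing itself.
- viewer.find_in(camera, label): "location" ([column, row] as shares, 0 to 1, of the picture: columns of its width, rows of its height, amid what is visible of it).
The state is a dict: "clock": time; "qpos": joint angles; "qd": joint speeds; "tau": joint torques, N m; "eef_pos": TCP position; "tool_rot": TCP orientation; "force": force on the tool from outside, world axes, zero at the start; "torque": the same for the moment, N m; "width": finger opening in mm.
Only numpy, scipy, OpenCV 4.12 (cv2) and the standard library are available. Lean on these libraries where they do the work, as an engineer would, in place of code of your own. Each camera call takes 0.05 s, during which the arm holds its last target. There are 200 camera calls.

## Task

Set the orange nursery pot down upright inside the slatted seedling pen while its gate is still open, let go of it, then push the gate shut until its sprung tongue snaps in behind the strike rod, so that the gate stays shut by itself when you take the hand away. Push gently, never with more than 20 N on the gate, do not drop the pot, and leave the saucer, bucket, hand fork and scoop where they are.

Things in the scene. Friction and masses are not known exactly. Their poses are not given: they have to be found in the camera images.
- pot: Orange plastic nursery pot, 80 mm tall, open top, outer diameter 48 mm at the foot, 59 mm just under a 15 mm high straight rim band of 65 mm; loose, 40 to 85 g. Origin at the centre of its underside, z up. It stands on the bench to the left or right of the pen, in exchange with the saucer.
- pen: Fixed cedar pen, open top. Origin on the bench under the middle of its floor; x from gate to back wall, y left. Floor 12 mm above the bench, free x -80 to 85, y -105 to 105 mm; 12 mm walls at back and sides, tops at 95 mm. The front (-x) is closed only by the gate, hinge axis upright at x -120, y 112 mm. The steel keeper with the strike rod stands at the gate's free end, 115 mm tall.
- gate (a joint): Gate angle, rad: 0 square across the front, growing as the free end swings towards the robot (clockwise from above); starts 0.55 to 0.78. A light spring (0.14 N m when shut) opens it to about 0.5 when not latched. The keeper is screwed down up to 22 mm nearer or farther, so the latched angle is unknown, -0.11 to 0.11; the tongue meets the rod about 0.08 before that.
- gate_push (a point): Middle of the green push plate on the gate's outer face, 175 mm from the hinge, 115 mm above the bench; x points inwards (the push), y along the gate to the hinge. Gate 18 mm thick (outer face 9 mm from the hinge plane), 20 to 140 mm above the bench, 220 mm long. The latch resists up to some 8 to 11 N here, then drops to 1 N; push straight in at about 12 mm/s.
- gate_hinge (a point): Point on the gate's upright hinge axis, 140 mm above the bench; axes as the gate's.
- tongue (a joint): How far the brass sprung tongue in the gate's free end (75 mm up) is pressed in, m: 0 out, about 0.010 as it rides over the 6 mm rod. Stands 12 mm out, sloped inside, flat outside; preload 3 N, 6.5 N at 10 mm. Some 4 mm after the snap the gate meets a hard rubber bumper: stop when the force has dropped and the bumper is just felt (5 N), at the latest at 14 N.
- saucer: Grey stone saucer, 110 mm across, 18 mm high, a bystander. Origin at the centre of its underside.
- bucket: Small steel bucket, 116 mm across the rim, 110 mm high, wire bail lying to its +x side up to 120 mm high; a bystander. Origin at the centre of its underside.
- fork: Hand fork with bamboo handle lying along its x, 250 mm long, about 25 mm high; a bystander. Origin near its middle on the bench, tines to +x.
- scoop: Green plastic scoop lying along its x, 220 mm long, 40 mm high; a bystander. Origin near its middle on the bench, bowl to +x.
Mind the look-alikes: they are no part of the job. There is more than one size of the pot; the one meant has the size given above.

How it is judged (in metres and radians):
On the way, in this order (a step that is already met when the one before it is completed fails the run):
1. the pot stands upright inside the pen, let go, with the gate still open (x of pot in the frame of pen between -0.05 and 0.065 m and y of pot in the frame of pen between -0.095 and 0.095 m and z of pot in the frame of pen between 0.006 and 0.02 m and angle between pot's own z axis and vertical below 0.15 rad and contact force between pot and the fingers below 0.2 N and value of joint gate above 0.25 rad), for 0.2 s.
2. the tongue is being pressed in as it rides over the strike rod (value of joint tongue above 0.006 m), for 0.02 s.
3. the tongue has snapped in behind the strike rod with the gate shut (value of joint gate below 0.13 rad and value of joint tongue below 0.0025 m), for 0.2 s.
At the end, for the whole second after the job is handed in: The gate stays shut by itself on its tongue (gate angle between -0.14 and 0.13 rad, tongue no more than 2.5 mm pressed in, gate at rest), and the pot stands upright (within 0.15 rad) and still on the pen's floor (all of step 3 and x of pot in the frame of pen between -0.05 and 0.065 m and y of pot in the frame of pen between -0.095 and 0.095 m and z of pot in the frame of pen between 0.006 and 0.02 m and angle between pot's own z axis and vertical below 0.15 rad and value of joint gate above -0.14 rad and linear speed of pot below 0.02 m/s and velocity of joint gate between -0.05 and 0.05 rad/s); the robot touches nothing.
It fails at once if the gate is pushed with more than 20 N (contact force between gate and the fingers above 20 N or contact force between gate and the arm above 20 N).
It fails at once if the pot is dropped or thrown (linear speed of pot above 0.6 m/s and contact force between pot and the fingers below 0.1 N).
It fails at once if the saucer, bucket, hand fork or scoop is moved by more than 30 mm (distance of any of saucer, bucket, fork, scoop from where it was at the start of the episode above 0.03 m).
It also fails if it takes over 70 s, if anything falls off the work surface, if the arm or the gripper's body presses on something with over 40 N, if the wrist force passes 120 N, or if a joint passes its speed limit or range.

## Working session

There is one attempt and no reset: what is moved stays moved. The work goes in short steps, Python scripts to look and compute and a tool call to move; the robot and the scene stay as the last step left them, time stands still between calls to the robot, and variables do not carry over. Pictures are saved under pics/ and viewed, about 8 in all and at most 12, crops included, and the job is handed in when it is done.

Besides the shell and the picture viewer there is one more tool, called after ">>>" as name(argument=value, ...), one argument or row to a line, values as JSON. apply_moves: Moves the arm, as the interface text tells. Scaled input: -1 to 1 covers 50 mm each way for a shift and 6 degrees each way for a turn. Its arguments: {"type":"object","properties":{"series":{"type":"array","items":{"type":"array","items":{"type":"array","items":{"type":"number"}}}},"claw":{"type":"number"}},"required":["series"]}

```bash
mkdir -p pics; ls
python3 - <<'E'
from cell import ctrl, viewer
import cv2,numpy as np
s=ctrl.read_state();print(s)
ims=[viewer.get_image(n) for n in("scene","side")]
for n,i in zip(("scene","side"),ims):
    cv2.imwrite(f"pics/{n}0.png",i)
    c=viewer.camera_info(n);print(n,np.round(c["K"],1).tolist(),np.round(c["R"],4).tolist(),np.round(c["t"],1).tolist())
    for l in("pot","pen","gate_push","gate_hinge","saucer","bucket","fork","scoop","tongue"):
        print(l,[(round(d["score"],2),round(d["location"][0]*512),round(d["location"][1]*384)) for d in viewer.find_in(n,l)][:4])
E
```

```text
pics
{'clock': 0.0, 'qpos': array([-1.19683895,  0.62931005,  0.03843827,  1.51838448, -0.02701123,
        0.99629079, -0.01998918]), 'qd': array([ 0.00166913, -0.00074924, -0.00176162, -0.00024669, -0.00014767,
        0.00020221, -0.00014364]), 'tau': array([ 2.22579242e-04, -5.63410664e+01,  1.22572079e+00, -1.93454486e+01,
        1.08590358e-02,  1.01749101e-02,  6.60466199e-06]), 'eef_pos': array([276.38904402, 587.53600474, 191.70719682]), 'tool_rot': array([3.14158105e+00, 1.87488987e-03, 1.13104626e+00]), 'force': array([ 0.37731266, -0.08530819, -0.51778215]), 'torque': array([-0.01461965, -0.00473792,  0.00826941]), 'width': 85.3669252228986}
scene [[382.6, 0.0, 252.2], [0.0, 382.6, 193.0], [0.0, 0.0, 1.0]] [[-0.6582, 0.7528, -0.007], [0.6171, 0.5342, -0.5778], [-0.4312, -0.3846, -0.8162]] [365.8, -233.4, 1574.9]
pot [(0.67, 383, 255), (0.64, 366, 234), (0.59, 350, 248)]
pen [(0.71, 247, 240), (0.26, 146, 208)]
gate_push [(0.93, 280, 207)]
gate_hinge [(0.72, 281, 208), (0.56, 187, 133)]
saucer [(0.74, 201, 157)]
bucket [(0.91, 316, 312)]
fork [(0.97, 144, 207)]
scoop [(0.8, 187, 132)]
tongue [(0.75, 281, 206)]
side [[479.1, 0.0, 247.8], [0.0, 479.1, 182.7], [0.0, 0.0, 1.0]] [[-0.9971, -0.076, -0.0064], [-0.031, 0.4807, -0.8763], [0.0697, -0.8736, -0.4817]] [532.7, 146.0, 1482.7]
pot [(0.75, 297, 308), (0.71, 315, 285)]
pen [(0.95, 218, 216)]
gate_push [(0.85, 271, 219)]
gate_hinge [(0.76, 267, 199)]
saucer [(0.63, 275, 172)]
bucket [(0.88, 171, 279)]
fork [(0.72, 206, 172), (0.41, 266, 203)]
scoop [(0.78, 291, 153)]
tongue []
```

Run:
```python
import cv2,numpy as np
a=cv2.imread("pics/scene0.png");b=cv2.imread("pics/side0.png")
A=cv2.resize(a[110:350,110:430],None,fx=2.4,fy=2.4,interpolation=cv2.INTER_CUBIC)
B=cv2.resize(b[130:350,130:400],None,fx=2.7,fy=2.7,interpolation=cv2.INTER_CUBIC)
cv2.imwrite("pics/A.png",A);cv2.imwrite("pics/B.png",B)
```

```text
(no output)
```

View pics/A.png

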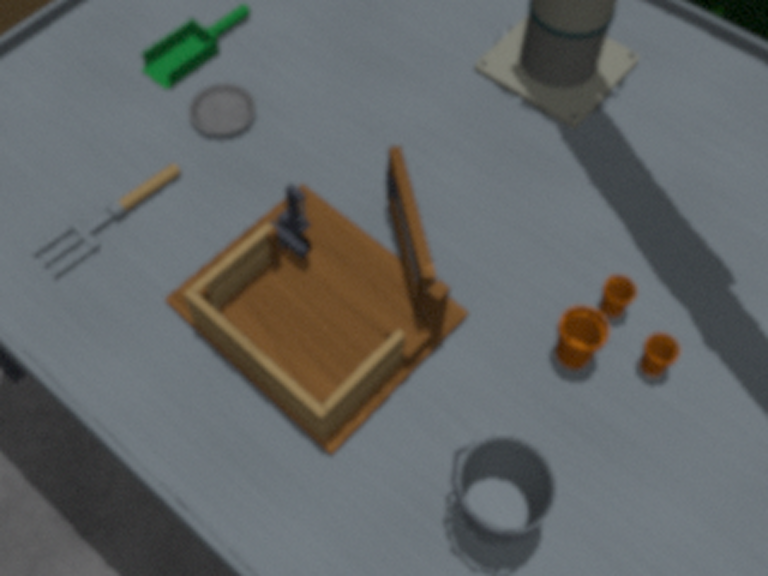

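View pics/B.png

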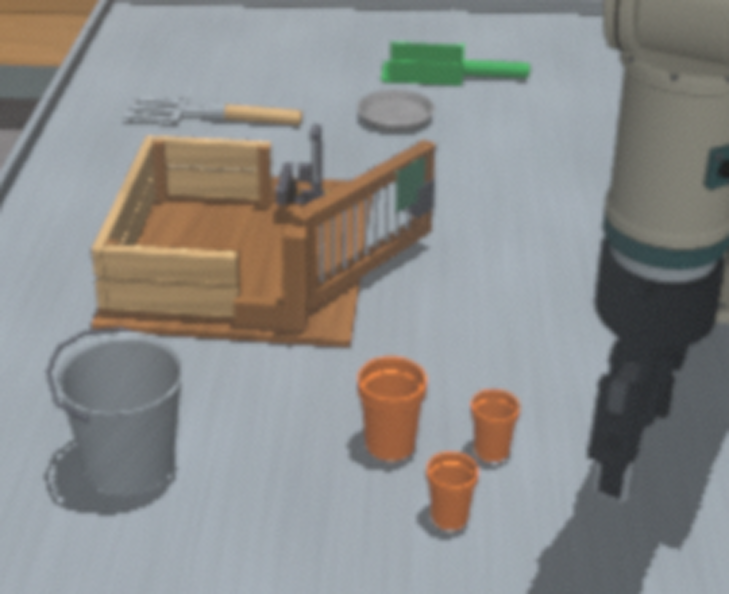

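Look-alikes: three orange pots, a big one at scene (352,251) and two smaller ones at scene (367,233) and (384,257). I'll check their sizes by triangulation.

```bash
cat > h.py <<'E'
import numpy as np,cv2
from scipy.optimize import least_squares
CAM={"scene":dict(K=[[382.6,0,252.2],[0,382.6,193],[0,0,1]]),}
def cams():
    from cell import viewer
    return {n:viewer.camera_info(n) for n in("scene","side")}
def proj(c,X):
    p=np.array(c["K"])@(np.array(c["R"])@np.atleast_2d(X).T+np.array(c["t"]).reshape(3,1));return (p[:2]/p[2]).T
def tri(C,a,b):
    P=[np.array(C[n]["K"])@np.c_[C[n]["R"],np.array(C[n]["t"]).reshape(3)] for n in("scene","side")]
    X=cv2.triangulatePoints(P[0],P[1],np.array(a,float).reshape(2,1),np.array(b,float).reshape(2,1)).ravel();X=X[:3]/X[3]
    e=max(np.linalg.norm(proj(C["scene"],X)[0]-a),np.linalg.norm(proj(C["side"],X)[0]-b));return X,e
def A(x,y):return np.array([x/2.4+110-.3,y/2.4+110-.3])
def B(x,y):return np.array([x/2.7+130-.3,y/2.7+130-.3])
def ray(c,px,z):
    R=np.array(c["R"]);t=np.array(c["t"]).reshape(3);d=R.T@np.linalg.inv(c["K"])@np.r_[px,1];o=-R.T@t
    return o+d*(z-o[2])/d[2]
E
python3 - <<'E'
from h import *
C=cams()
for n,a,b in [("big rim",A(583,327),B(392,379)),("small1 rim",A(619,287),B(496,404)),("small2 rim",A(661,347),B(452,468)),
 ("wall near back top",A(323,407),B(97,248)),("wall far back top",A(188,292),B(150,138)),("near wall front",A(402,338),B(238,252)),("gate free top",A(396,150),B(433,145)),("gate hinge top",A(435,280),B(296,222)),("keeper top",A(293,190),B(316,127)),("board nearback",A(330,452),B(93,326)),("board nearfront",A(467,313),B(350,344)),("board farback",A(167,298),[0,0]),("bucket rim",A(507,478),B(120,372)),("saucer",A(223,112),B(396,111))]:
    if n!="board farback":
        X,e=tri(C,a,b);print(n,np.round(X),round(e,1))
        for c,p,w in (("scene",a,0),("side",b,0)):
            pass
    if "rim" in n:
        for c,w in(("scene",{"big rim":50,"small1 rim":34,"small2 rim":37,"bucket rim":92}[n]/2.4),("side",{"big rim":68,"small1 rim":48,"small2 rim":50,"bucket rim":120}[n]/2.7)):
            z=(np.array(C[c]["R"])@X+np.array(C[c]["t"]).reshape(3))[2];print("  diam",c,round(w*z/C[c]["K"][0][0]))
print("board farback",ray(C["scene"],A(167,298),12),[ray(C["side"],B(*p),0).round() for p in((391,460),(93,326),(350,344))])
E
```

```text
big rim [442. 319.  76.] 0.2
  diam scene 65
  diam side 63
small1 rim [344. 320.  54.] 0.0
  diam scene 47
  diam side 45
small2 rim [387. 409.  54.] 0.2
  diam scene 49
  diam side 44
wall near back top [755. 144.  94.] 1.2
wall far back top [ 748. -102.   91.] 0.2
near wall front [610. 153.  96.] 2.5
gate free top [407. -27. 134.] 0.9
gate hinge top [545. 149. 137.] 0.4
keeper top [545. -99. 114.] 0.5
board nearback [766. 163.   4.] 0.0
board nearfront [488. 175.   4.] 0.1
bucket rim [684. 364. 108.] 0.7
  diam scene 105
  diam side 108
saucer [ 453. -349.   10.] 0.4
board farback [ 751.74819088 -158.21211331   12.        ] [array([440., 343.,   0.]), array([767., 157.,   0.]), array([488., 170.,   0.])]
```

The big pot, with its rim at (442,319) and about 64 mm across, is the one meant. The small ones have 46 mm rims. I'm moving above it.

>>> apply_moves(
  series=[
    [[-0.49, 0.757, 0, 0, 0, 0], [-0.49, 0.757, 0, 0, 0, 0], [-0.49, 0.757, 0, 0, 0, 0], [-0.49, 0.757, 0, 0, 0, 0], [-0.49, 0.757, 0, 0, 0, 0]],
  ],
  claw=1,
)

```text
clock: 1.62
eef_pos: [396.6, 395.5, 192.8]
tool_rot: [3.141, -0.0, 1.131]
force: [0.7, -0.2, -0.3]
width: 85.6
```

>>> apply_moves(
  series=[
    [[-0.49, 0.757, 0, 0, 0, 0], [-0.49, 0.757, 0, 0, 0, 0], [0, 0, 0, 0, 0, -1], [0, 0, 0, 0, 0, -1], [0, 0, 0, 0, 0, -1]],
  ],
)

```text
clock: 2.25
eef_pos: [443.6, 320.1, 192.7]
tool_rot: [3.141, -0.0, 1.448]
force: [-0.7, -0.6, 0.2]
width: 85.6
```

>>> apply_moves(
  series=[
    [[0, 0, 0, 0, 0, -0.8], [0, 0, 0, 0, 0, 0], [0, 0, 0, 0, 0, 0], [0, 0, 0, 0, 0, 0], [0, 0, 0, 0, 0, 0]],
  ],
)

```text
clock: 2.88
eef_pos: [443.4, 320.2, 192.6]
tool_rot: [3.142, 0.0, 1.529]
force: [0.1, 0.0, -0.1]
width: 85.4
```

```bash
cat >> h.py <<'E'
def delta(s,target):
    from scipy.spatial.transform import Rotation as Ro
    R=Ro.from_euler("xyz",s["tool_rot"]).as_matrix();return R.T@(np.array(target)-s["eef_pos"])/50
E
python3 - <<'E'
from h import *
from cell import ctrl,viewer
s=ctrl.read_state();c=viewer.camera_info("wrist");im=viewer.get_image("wrist");print(s["clock"],s["eef_pos"],s["tool_rot"],s["force"])
cv2.imwrite("pics/w1.png",im)
for d in viewer.find_in("wrist","pot"):
    p=np.array(d["location"])*[512,384];print(d["score"],p,ray(c,p,76).round(),ray(c,p,50).round())
print(proj(c,[[442,319,80],[442,319,0]]), c["K"])
m=cv2.inRange(cv2.cvtColor(im,cv2.COLOR_BGR2HSV),(3,130,60),(18,255,255));n,l,st,ce=cv2.connectedComponentsWithStats(m)
print([ (st[i],ce[i]) for i in range(1,n) if st[i][4]>100])
E
```

```text
2.875 [443.42249103 320.22243933 192.60296643] [3.14155439e+00 3.99917325e-05 1.52863247e+00] [ 0.10043886  0.0180891  -0.14283661]
0.73 [252.1088  82.9824] [348. 320.  76.] [346. 320.  50.]
0.7 [254.9248 172.416 ] [440. 319.  76.] [446. 319.  50.]
0.65 [332.1856 117.0816] [385. 401.  76.] [386. 408.  50.]
[[255.04420014 175.29397401]
 [255.11422968 161.56697521]] [[278.96276967   0.         255.82475608]
 [  0.         278.96276967 188.6710337 ]
 [  0.           0.           1.        ]]
[(array([ 233,   60,   41,   45, 1465], dtype=int32), array([253.0559727 ,  81.76860068])), (array([ 312,   97,   43,   42, 1380], dtype=int32), array([333.54492754, 117.29202899])), (array([ 226,  144,   58,   59, 2692], dtype=int32), array([254.57132244, 173.26857355])), (array([   0,  166,  117,  106, 3937], dtype=int32), array([ 52.72136144, 226.12928626])), (array([  73,  200,   84,   40, 1973], dtype=int32), array([124.53218449, 214.56512924])), (array([ 86, 239,  57,  52, 396], dtype=int32), array([113.91666667, 263.99747475])), (array([   0,  245,   82,   77, 2337], dtype=int32), array([ 21.94608472, 280.71159606])), (array([ 79, 344,  28,  14, 291], dtype=int32), array([ 93.08247423, 351.65635739]))]
```

View pics/w1.png

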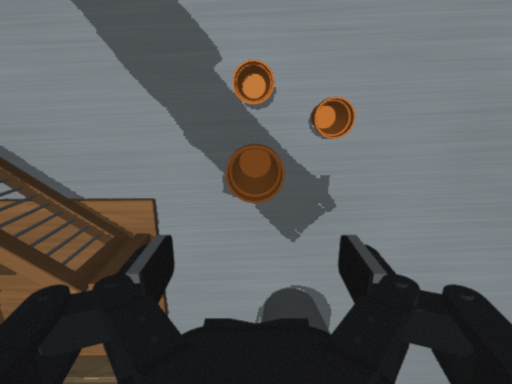

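The wrist view shows the big pot's rim at (255,173), directly ahead between the jaws, and both small pots well clear. I'll descend and grip the rim band.

>>> apply_moves(
  series=[
    [[-0.02, -0.05, 0.5, 0, 0, 0], [0, 0, 0.7, 0, 0, 0], [0, 0, 0.7, 0, 0, 0], [0, 0, 0.6, 0, 0, 0], [0, 0, 0.45, 0, 0, 0]],
  ],
)

```text
clock: 3.6
eef_pos: [440.6, 319.1, 43.8]
tool_rot: [-3.141, 0.001, 1.529]
force: [0.3, 0.1, 0.3]
width: 85.7
```

>>> apply_moves(
  series=[
    [[0, 0, 0, 0, 0, 0], [0, 0, 0, 0, 0, 0], [0, 0, 0, 0, 0, 0], [0, 0, 0, 0, 0, 0], [0, 0, 0, 0, 0, 0]],
  ],
  claw=-1,
)

```text
clock: 4.22
eef_pos: [441.1, 319.5, 45.6]
tool_rot: [3.141, -0.001, 1.529]
force: [-0.4, 0.0, -0.7]
width: 0.2
```

>>> apply_moves(
  series=[
    [[0, 0, 0, 0, 0, 0], [0, 0, 0, 0, 0, 0], [0, 0, -0.1, 0, 0, 0], [0, 0, -0.3, 0, 0, 0], [0, 0, -0.5, 0, 0, 0]],
  ],
)

```text
clock: 4.85
eef_pos: [440.5, 319.1, 90.9]
tool_rot: [-3.141, 0.001, 1.529]
force: [0.1, 0.1, -0.4]
width: 0.0
```

Width 0, so the grasp missed. Checking.

Run:
```python
from h import *
from cell import ctrl,viewer
print(ctrl.read_state()["width"])
a=viewer.get_image("wrist");b=viewer.get_image("side")
B=cv2.resize(b[200:350,220:400],(512,427),interpolation=cv2.INTER_CUBIC)
cv2.imwrite("pics/m2.png",cv2.resize(np.vstack([a,B])[:, :],(384,608))[:600])
```

```text
0.0384717126422099
```

View pics/m2.png

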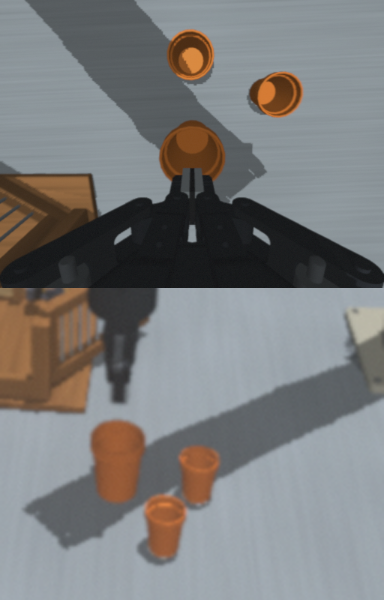

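Run:
```python
from h import *
from cell import ctrl,viewer
C=cams();s=ctrl.read_state();X=s["eef_pos"];print(X,s["tool_rot"],s["qpos"])
w=viewer.camera_info("wrist")
for c,n in((C["scene"],"scene"),(C["side"],"side"),(w,"wrist")):
    print(n,proj(c,[X,X+[0,0,-1],[441,319,80]]).round(1))
print("side ray of tip at z91",ray(C["side"],[276,253],91), "wrist tip ray",ray(w,[256,226],91))
print("cam pos wrist",-np.array(w["R"]).T@np.array(w["t"]).ravel())
im=viewer.get_image("scene");cv2.imwrite("pics/sc3.png",cv2.resize(im[180:310,270:430],None,fx=4,fy=4,interpolation=cv2.INTER_CUBIC))
```

```text
[442.79376143 320.75574151  93.25003141] [ 3.13721456 -0.00382269  1.52877401] [-0.63921092  0.61422553 -0.05884772  1.90767351  0.0588562   0.61551104
  0.79356872]
scene [[354.  243.8]
 [354.  244. ]
 [353.  245.1]]
side [[274.5 265.2]
 [274.5 265.5]
 [275.1 269. ]]
wrist [[256.7 214.9]
 [256.7 214.3]
 [254.1 206. ]]
side ray of tip at z91 [440.25018642 267.97470453  91.        ] wrist tip ray [452.18015932 319.87661866  91.        ]
cam pos wrist [370.32894376 322.21649093 274.27660494]
```

View pics/sc3.png

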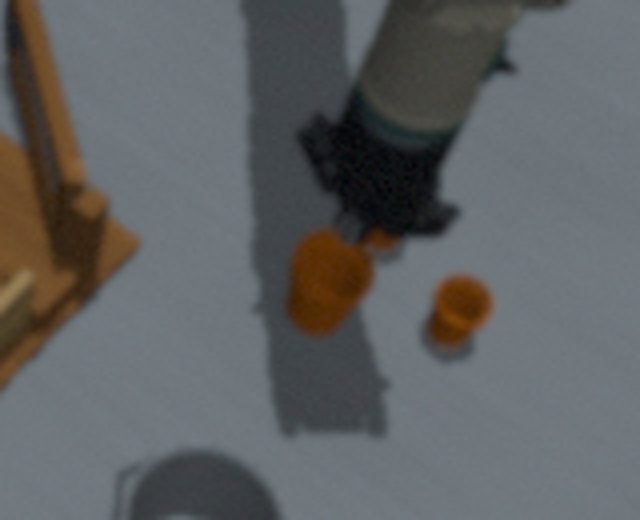

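Run:
```python
from h import *
C=cams()
print(tri(C,[356,235],[276,253]))
from cell import viewer,ctrl
w=viewer.camera_info("wrist")
X=tri(C,[356,235],[276,253])[0];print(proj(w,[X]))
for n in("scene","side"):
    for dz in(0,20,40):print(n,dz,proj(C[n],[[442.8,320.8,93+dz]]))
b=viewer.get_image("side");cv2.imwrite("pics/sd4.png",cv2.resize(b[170:310,230:350],None,fx=4,fy=4,interpolation=cv2.INTER_CUBIC))
```

```text
(array([438.08274905, 315.24237538, 128.69738205]), np.float64(1.2345161299741436))
[[248.17232886 232.77018361]]
scene 0 [[354.01736772 243.86221732]]
scene 20 [[355.39385456 240.78880352]]
scene 40 [[356.80934883 237.6282941 ]]
side 0 [[274.46548834 265.27402557]]
side 20 [[274.6316503  258.82685983]]
side 40 [[274.80055028 252.27345725]]
```

View pics/sd4.png

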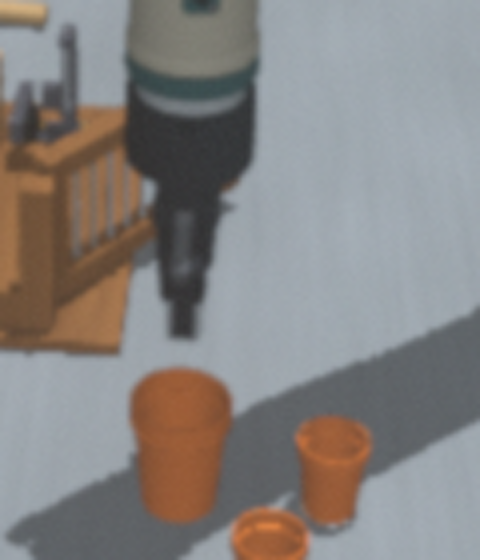

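The images agree that the fingertips sit about 35 mm higher than the reported TCP. Side tip pixel is (276,253), and it triangulates to z≈128 against a reported 93. The pot hasn't moved. I'll reopen and go that much deeper.

>>> apply_moves(
  series=[
    [[0, 0, 0, 0, 0, 0], [0, 0, 0, 0, 0, 0], [0, 0, 0, 0, 0, 0], [0, 0, 0.2, 0, 0, 0], [0, 0, 0.3, 0, 0, 0]],
  ],
  claw=1,
)

```text
clock: 5.68
eef_pos: [441.0, 319.4, 64.3]
tool_rot: [3.141, -0.0, 1.529]
force: [0.2, -0.2, -0.0]
width: 85.2
```

>>> apply_moves(
  series=[
    [[0, 0, 0.3, 0, 0, 0], [0, 0, 0.3, 0, 0, 0], [0, 0, 0.26, 0, 0, 0], [0, 0, 0.2, 0, 0, 0], [0, 0, 0, 0, 0, 0]],
  ],
)

```text
clock: 6.3
eef_pos: [440.4, 318.9, 11.3]
tool_rot: [-3.14, 0.001, 1.529]
force: [-0.1, 1.0, -0.1]
width: 85.5
```

>>> apply_moves(
  series=[
    [[0, 0, 0, 0, 0, 0], [0, 0, 0, 0, 0, 0], [0, 0, 0, 0, 0, 0], [0, 0, 0, 0, 0, 0], [0, 0, 0, 0, 0, 0]],
  ],
  claw=-1,
)

```text
clock: 6.92
eef_pos: [441.5, 319.6, 13.4]
tool_rot: [3.14, -0.001, 1.529]
force: [-1.1, -0.7, 5.4]
width: 62.5
```

>>> apply_moves(
  series=[
    [[0, 0, 0, 0, 0, 0], [0, 0, -0.1, 0, 0, 0], [0, 0, -0.2, 0, 0, 0], [0, 0, -0.3, 0, 0, 0], [0, 0, -0.4, 0, 0, 0]],
  ],
)

```text
clock: 7.55
eef_pos: [440.8, 319.2, 63.2]
tool_rot: [-3.141, 0.0, 1.529]
force: [0.1, -0.8, -0.6]
width: 62.1
```

>>> apply_moves(
  series=[
    [[0, 0, -0.7, 0, 0, 0], [0, 0, -0.8, 0, 0, 0], [0, 0, -0.8, 0, 0, 0], [0, 0, -0.6, 0, 0, 0], [0, 0, -0.3, 0, 0, 0]],
  ],
)

```text
clock: 8.18
eef_pos: [441.5, 319.8, 224.7]
tool_rot: [3.139, -0.002, 1.529]
force: [0.1, 0.0, -1.1]
width: 62.3
```

Run:
```python
from h import *
from cell import ctrl,viewer
s=ctrl.read_state();print(s["eef_pos"],s["force"],s["width"])
a=viewer.get_image("side")[120:320,200:400];b=viewer.get_image("wrist");b=cv2.resize(b,(400,300))
cv2.imwrite("pics/l5.png",np.hstack([cv2.resize(a,(300,300)),b]))
```

```text
[441.46377752 319.75563402 224.66258062] [ 0.14999921  0.04342151 -1.08607682] 62.299297702544784
```

View pics/l5.png

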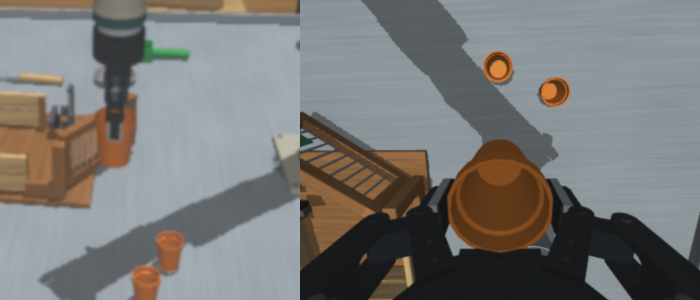

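The pot is held upright, its bottom about 210 mm up. I'm carrying it over the pen.

>>> apply_moves(
  series=[
    [[-0.4, 0.32, 0, 0, 0, 0], [-0.65, 0.515, 0, 0, 0, 0], [-0.65, 0.515, 0, 0, 0, 0], [-0.65, 0.515, 0, 0, 0, 0], [-0.65, 0.515, 0, 0, 0, 0]],
  ],
)

```text
clock: 8.9
eef_pos: [553.2, 163.0, 220.4]
tool_rot: [-3.139, 0.001, 1.529]
force: [0.2, -0.3, 0.2]
width: 62.1
```

>>> apply_moves(
  series=[
    [[-0.65, 0.515, 0, 0, 0, 0], [-0.65, 0.515, 0, 0, 0, 0], [-0.65, 0.515, 0, 0, 0, 0], [-0.5, 0.4, 0, 0, 0, 0], [-0.3, 0.24, 0, 0, 0, 0]],
  ],
)

```text
clock: 9.52
eef_pos: [656.6, 20.5, 220.2]
tool_rot: [-3.139, 0.001, 1.527]
force: [-0.4, 0.1, -0.1]
width: 62.3
```

>>> apply_moves(
  series=[
    [[0, 0, 0, 0, 0, 0], [0, 0, 0.3, 0, 0, 0], [0, 0, 0.5, 0, 0, 0], [0, 0, 0.3, 0, 0, 0], [0, 0, 0, 0, 0, 0]],
  ],
)

```text
clock: 10.15
eef_pos: [655.4, 23.5, 165.5]
tool_rot: [-3.138, -0.0, 1.53]
force: [-0.9, 0.5, -0.2]
width: 62.0
```

Run:
```python
from h import *
from cell import ctrl,viewer
s=ctrl.read_state();print(s["eef_pos"],s["tool_rot"],s["force"],s["width"])
a=viewer.get_image("side")[100:280,120:340];b=viewer.get_image("scene")[120:320,150:370]
cv2.imwrite("pics/p6.png",np.hstack([cv2.resize(a,(400,327),interpolation=cv2.INTER_CUBIC),cv2.resize(b,(360,327),interpolation=cv2.INTER_CUBIC)]))
```

```text
[655.35857344  23.48999616 165.45409391] [-3.13809713e+00 -5.96188932e-05  1.53032082e+00] [-0.90459624  0.54493787 -0.22645173] 62.03226180169491
```

View pics/p6.png

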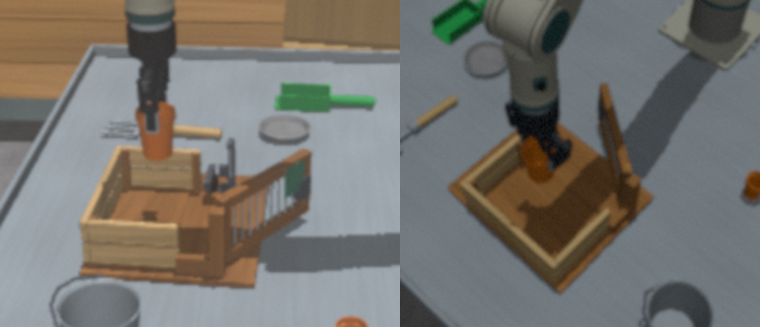

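It hangs over the middle of the floor. I'm lowering it, slowly near the floor.

>>> apply_moves(
  series=[
    [[0, 0, 0.4, 0, 0, 0], [0, 0, 0.7, 0, 0, 0], [0, 0, 0.7, 0, 0, 0], [0, 0, 0.5, 0, 0, 0], [0, 0, 0.25, 0, 0, 0]],
  ],
)

```text
clock: 10.88
eef_pos: [656.9, 22.6, 39.1]
tool_rot: [-3.141, -0.0, 1.529]
force: [-0.6, 0.4, 0.4]
width: 62.1
```

>>> apply_moves(
  series=[
    [[0, 0, 0.05, 0, 0, 0], [0, 0, 0.05, 0, 0, 0], [0, 0, 0.05, 0, 0, 0], [0, 0, 0.02, 0, 0, 0], [0, 0, 0.02, 0, 0, 0]],
  ],
)

```text
clock: 11.5
eef_pos: [657.1, 22.5, 30.3]
tool_rot: [3.141, -0.0, 1.529]
force: [0.5, -0.3, -0.4]
width: 62.0
```

>>> apply_moves(
  series=[
    [[0, 0, 0.02, 0, 0, 0], [0, 0, 0.02, 0, 0, 0], [0, 0, 0.02, 0, 0, 0], [0, 0, 0.02, 0, 0, 0], [0, 0, 0.0, 0, 0, 0]],
  ],
)

```text
clock: 12.12
eef_pos: [656.8, 22.5, 25.9]
tool_rot: [-3.141, 0.0, 1.529]
force: [-0.3, 0.1, -1.0]
width: 62.2
```

>>> apply_moves(
  series=[
    [[0, 0, 0.02, 0, 0, 0], [0, 0, 0.02, 0, 0, 0], [0, 0, 0.02, 0, 0, 0], [0, 0, 0.0, 0, 0, 0], [0, 0, 0.0, 0, 0, 0]],
  ],
)

```text
clock: 12.75
eef_pos: [657.9, 22.5, 25.5]
tool_rot: [3.139, -0.0, 1.529]
force: [-4.3, -0.7, 13.1]
width: 62.0
```

Contact at 13 N. I'll ease off, release and lift.

>>> apply_moves(
  series=[
    [[0, 0, -0.03, 0, 0, 0], [0, 0, 0, 0, 0, 0], [0, 0, 0, 0, 0, 0], [0, 0, 0, 0, 0, 0], [0, 0, 0, 0, 0, 0]],
  ],
)

```text
clock: 13.38
eef_pos: [657.6, 22.4, 25.5]
tool_rot: [3.14, -0.0, 1.529]
force: [-1.8, 0.2, 7.1]
width: 62.2
```

>>> apply_moves(
  series=[
    [[0, 0, 0, 0, 0, 0], [0, 0, 0, 0, 0, 0], [0, 0, 0, 0, 0, 0], [0, 0, 0, 0, 0, 0], [0, 0, 0, 0, 0, 0]],
  ],
  claw=1,
)

```text
clock: 14.0
eef_pos: [656.8, 22.5, 24.5]
tool_rot: [-3.141, 0.0, 1.529]
force: [-1.0, -0.2, 0.5]
width: 85.2
```

>>> apply_moves(
  series=[
    [[0, 0, -0.1, 0, 0, 0], [0, 0, -0.3, 0, 0, 0], [0, 0, -0.5, 0, 0, 0], [0, 0, -0.8, 0, 0, 0], [0, 0, -0.9, 0, 0, 0]],
  ],
)

```text
clock: 14.62
eef_pos: [656.8, 22.5, 156.6]
tool_rot: [3.141, -0.0, 1.529]
force: [1.5, 0.3, -0.7]
width: 85.3
```

>>> apply_moves(
  series=[
    [[0, 0, -0.9, 0, 0, 0], [0, 0, -0.4, 0, 0, 0], [0, 0, 0, 0, 0, 0], [0, 0, 0, 0, 0, 0], [0, 0, 0, 0, 0, 0]],
  ],
  claw=-1,
)

```text
clock: 15.25
eef_pos: [656.0, 22.4, 218.2]
tool_rot: [-3.139, 0.0, 1.529]
force: [-0.5, -0.2, -0.1]
width: 0.2
```

Run:
```python
from h import *
from cell import ctrl,viewer
C=cams();s=ctrl.read_state();print(s["clock"],s["eef_pos"],s["tool_rot"],s["force"],s["width"])
w=viewer.camera_info("wrist")
a=viewer.get_image("side");b=viewer.get_image("scene");e=viewer.get_image("wrist")
for n in("scene","side","wrist"):
    for l in("gate_push","pot"):
        for d in viewer.find_in(n,l):
            p=np.array(d["location"])*[512,384];c=w if n=="wrist" else C[n];print(n,l,round(d["score"],2),p.round(1),ray(c,p,115 if l!="pot" else 60).round())
print("pred hinge(539,140,140)",proj(C["side"],[539,140,140]),proj(C["scene"],[539,140,140]))
# green plate
for n,i in(("side",a),("scene",b)):
    m=cv2.inRange(cv2.cvtColor(i,cv2.COLOR_BGR2HSV),(65,60,20),(90,255,160));k,l,st,ce=cv2.connectedComponentsWithStats(m);print(n,[(st[j].tolist(),ce[j].round(1).tolist()) for j in range(1,k) if st[j][4]>15])
A_=cv2.resize(a[150:280,150:310],(480,390),interpolation=cv2.INTER_CUBIC)
cv2.imwrite("pics/r7.png",np.hstack([A_,cv2.resize(e,(320,240))[:,:] if 0 else np.vstack([cv2.resize(e,(320,240)),np.zeros((150,320,3),np.uint8)])]))
```

```text
15.25 [655.98197242  22.43188572 218.1859738 ] [-3.13896642e+00  2.72704180e-04  1.52894987e+00] [-0.47156121 -0.16669251 -0.07460684] 0.1567660992780656
scene gate_push 0.72 [282.2 205.4] [489.  72. 115.]
scene pot 0.81 [234.3 240.1] [664.  19.  60.]
scene pot 0.78 [368.2 234.4] [364. 333.  60.]
scene pot 0.78 [385.2 257.8] [401. 416.  60.]
side gate_push 0.64 [272.5 213.3] [454. 116. 115.]
side pot 0.98 [314.1 281.4] [344. 336.  60.]
side pot 0.97 [209.  209.9] [652.  23.  60.]
side pot 0.85 [298.1 308.1] [385. 432.  60.]
side pot 0.25 [276.4 172.1] [ 451. -243.   60.]
wrist gate_push 0.88 [336.3  32.6] [521. 101. 115.]
wrist gate_push 0.69 [494.1 175. ] [662. 272. 115.]
pred hinge(539,140,140) [[241.92329731 209.26071561]] [[289.83424582 223.33609484]]
side [([271, 145, 56, 17, 528], [291.5, 153.7]), ([277, 190, 9, 17, 98], [281.1, 198.0])]
scene [([300, 11, 6, 19, 41], [303.0, 21.3]), ([363, 13, 8, 10, 28], [365.6, 17.9]), ([325, 28, 6, 11, 24], [327.9, 33.1]), ([480, 29, 32, 48, 916], [497.5, 54.6]), ([377, 63, 12, 10, 34], [382.1, 67.7]), ([405, 62, 7, 8, 16], [407.4, 65.9]), ([245, 108, 8, 15, 37], [249.5, 115.2]), ([242, 116, 7, 12, 21], [244.9, 121.1]), ([169, 118, 33, 29, 588], [184.7, 131.7]), ([236, 119, 8, 16, 45], [239.0, 126.3])]
```

View pics/r7.png

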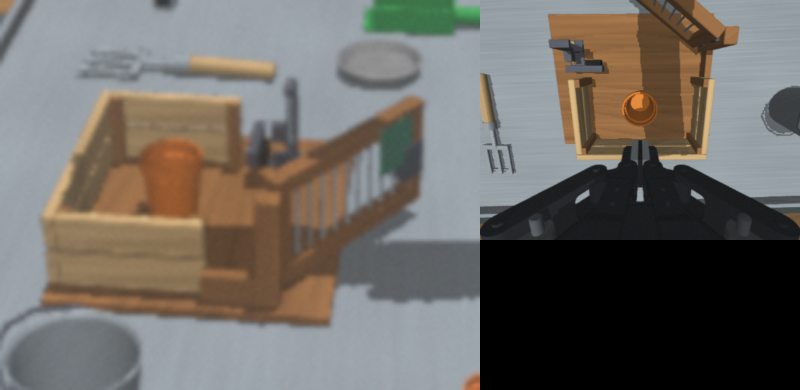

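The pot stands upright in the pen at about (657,22), released, gate open. Now working out the gate's geometry for the push.

```bash
cat >> h.py <<'E'
PY=-0.04;HG=np.array([655-120*np.cos(PY)-112*np.sin(PY),23-120*np.sin(PY)+112*np.cos(PY)])
def gate(th,r=175,off=9):
    px=np.array([np.cos(PY),np.sin(PY)]);py=np.array([-px[1],px[0]])
    d=-np.cos(th)*py-np.sin(th)*px;n=-np.cos(th)*px+np.sin(th)*py
    return HG+r*d+off*n
E
python3 - <<'E'
from h import *
from cell import ctrl
C=cams();s=ctrl.read_state();print("hinge",HG)
for th in(.5,.6,.7,.8):print(th,gate(th).round(),"side",proj(C["side"],[np.r_[gate(th),115]]).round(1),"free top side/scene (meas 290,183 / 275,172)",proj(C["side"],[np.r_[gate(th,220,9),140]]).round(1),proj(C["scene"],[np.r_[gate(th,220,9),140]]).round(1))
for th in(.75,.6,.5,.4,.3,.2,.1,0,-.1):print(th,gate(th,175,9+11+10*np.sin(abs(th))).round(1))
E
```

```text
hinge [539.57479263 139.70913205]
0.5 [442.  -6.] side [[277.8 192.1]] free top side/scene (meas 290,183 / 275,172) [[285.8 179.1]] [[268.7 169.5]]
0.6 [428.   5.] side [[282.4 193.9]] free top side/scene (meas 290,183 / 275,172) [[291.6 181.3]] [[275.  168.4]]
0.7 [415.  17.] side [[286.7 196.1]] free top side/scene (meas 290,183 / 275,172) [[297.  183.8]] [[281.4 167.8]]
0.8 [403.  30.] side [[290.6 198.4]] free top side/scene (meas 290,183 / 275,172) [[302.  186.5]] [[287.8 167.6]]
0.75 [396.4  35.6]
0.6 [414.5  14.7]
0.5 [428.3   2.4]
0.4 [443.4  -8.4]
0.3 [459.6 -17.6]
0.2 [476.6 -25. ]
0.1 [494.4 -30.6]
0 [512.6 -34.4]
-0.1 [529.1 -36.2]
```

>>> apply_moves(
  series=[
    [[0, -0.5, 0, 0, 0, 0], [0, -0.8, 0, 0, 0, 0], [0, -0.8, 0, 0, 0, 0], [0, -0.8, 0, 0, 0, 0], [0, -0.8, 0, 0, 0, 0]],
  ],
)

```text
clock: 16.32
eef_pos: [470.9, 30.3, 219.8]
tool_rot: [3.141, -0.0, 1.529]
force: [-0.8, -0.2, -0.0]
width: -0.3
```

>>> apply_moves(
  series=[
    [[0, -0.8, 0, 0, 0, 0], [-0.06, -0.62, 0, 0, 0, 0], [0, 0, 0, 0, 0, 0], [0, 0, 0, 0, 0, 0], [0, 0, 0, 0, 0, 0]],
  ],
)

```text
clock: 16.95
eef_pos: [402.2, 30.3, 219.7]
tool_rot: [3.141, -0.0, 1.529]
force: [-0.2, 0.3, -0.3]
width: -0.2
```

>>> apply_moves(
  series=[
    [[0, 0, 0.4, 0, 0, 0], [0, 0, 0.7, 0, 0, 0], [0, 0, 0.7, 0, 0, 0], [0, 0, 0.6, 0, 0, 0], [0, 0, 0.4, 0, 0, 0]],
  ],
)

```text
clock: 17.58
eef_pos: [401.4, 30.2, 78.0]
tool_rot: [-3.14, 0.0, 1.529]
force: [0.7, -0.1, 0.3]
width: -0.1
```

Run:
```python
from h import *
from cell import ctrl,viewer
s=ctrl.read_state();print(s["clock"],s["eef_pos"],s["tool_rot"],s["force"])
a=viewer.get_image("side")[110:260,160:360];b=viewer.get_image("scene")[100:260,190:350]
cv2.imwrite("pics/g8.png",np.hstack([cv2.resize(a,(480,360),interpolation=cv2.INTER_CUBIC),cv2.resize(b,(320,360),interpolation=cv2.INTER_CUBIC)]))
```

```text
17.575 [401.35604241  30.19541451  77.99527603] [-3.14042307e+00  1.42882064e-04  1.52874312e+00] [ 0.72412096 -0.11078245  0.31928976]
```

View pics/g8.png

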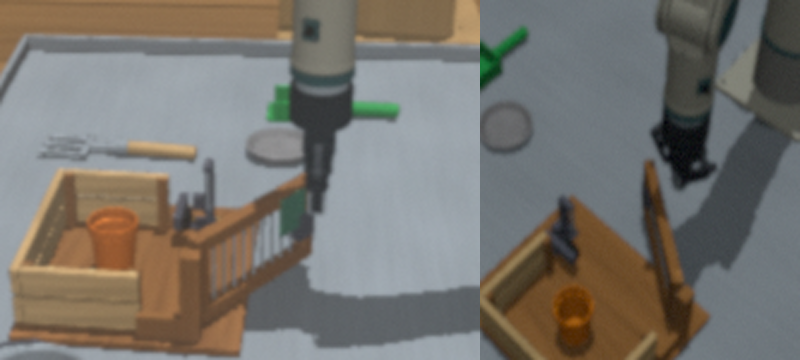

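The fingertips are at plate height (tip near side pixel (292,198), z≈115), just outside the gate. Approaching along the gate's arc.

>>> apply_moves(
  series=[
    [[-0.08, 0.06, 0, 0, 0, 0], [-0.08, 0.06, 0, 0, 0, 0], [-0.08, 0.06, 0, 0, 0, 0], [-0.06, 0.06, 0, 0, 0, 0], [-0.06, 0.06, 0, 0, 0, 0]],
  ],
)

```text
clock: 18.3
eef_pos: [415.5, 11.4, 79.8]
tool_rot: [3.141, -0.0, 1.529]
force: [-1.0, 0.1, -0.0]
width: 0.2
```

>>> apply_moves(
  series=[
    [[-0.05, 0.06, 0, 0, 0, 0], [-0.05, 0.06, 0, 0, 0, 0], [-0.05, 0.06, 0, 0, 0, 0], [-0.05, 0.06, 0, 0, 0, 0], [-0.05, 0.06, 0, 0, 0, 0]],
  ],
)

```text
clock: 18.92
eef_pos: [429.8, -1.7, 79.6]
tool_rot: [-3.141, -0.0, 1.529]
force: [-0.1, 0.4, -0.1]
width: 0.2
```

>>> apply_moves(
  series=[
    [[-0.045, 0.06, 0, 0, 0, 0], [-0.045, 0.06, 0, 0, 0, 0], [-0.045, 0.06, 0, 0, 0, 0], [-0.045, 0.06, 0, 0, 0, 0], [-0.045, 0.06, 0, 0, 0, 0]],
  ],
)

```text
clock: 19.55
eef_pos: [444.3, -13.5, 79.6]
tool_rot: [-3.141, -0.0, 1.529]
force: [-0.5, 1.2, 0.7]
width: -0.4
```

>>> apply_moves(
  series=[
    [[-0.022, 0.06, 0, 0, 0, 0], [-0.022, 0.06, 0, 0, 0, 0], [-0.022, 0.06, 0, 0, 0, 0], [-0.022, 0.06, 0, 0, 0, 0], [-0.022, 0.05, 0, 0, 0, 0]],
  ],
)

```text
clock: 20.18
eef_pos: [458.6, -19.6, 79.6]
tool_rot: [-3.141, -0.0, 1.529]
force: [-0.6, -0.1, -0.4]
width: 0.1
```

>>> apply_moves(
  series=[
    [[-0.014, 0.04, 0, 0, 0, 0], [-0.014, 0.03, 0, 0, 0, 0], [-0.014, 0.03, 0, 0, 0, 0], [-0.014, 0.03, 0, 0, 0, 0], [-0.014, 0.03, 0, 0, 0, 0]],
  ],
)

```text
clock: 20.8
eef_pos: [466.5, -23.2, 79.6]
tool_rot: [3.141, -0.0, 1.529]
force: [-0.5, 0.1, -1.3]
width: 0.3
```

>>> apply_moves(
  series=[
    [[-0.01, 0.03, 0, 0, 0, 0], [-0.01, 0.03, 0, 0, 0, 0], [-0.01, 0.03, 0, 0, 0, 0], [-0.01, 0.03, 0, 0, 0, 0], [-0.01, 0.03, 0, 0, 0, 0]],
  ],
)

```text
clock: 21.42
eef_pos: [473.8, -26.2, 79.6]
tool_rot: [-3.142, -0.0, 1.529]
force: [-0.1, 1.0, 0.3]
width: 0.2
```

>>> apply_moves(
  series=[
    [[-0.008, 0.03, 0, 0, 0, 0], [-0.008, 0.03, 0, 0, 0, 0], [-0.008, 0.03, 0, 0, 0, 0], [-0.008, 0.03, 0, 0, 0, 0], [-0.008, 0.03, 0, 0, 0, 0]],
  ],
)

```text
clock: 22.05
eef_pos: [481.1, -28.6, 79.6]
tool_rot: [-3.141, 0.0, 1.529]
force: [-1.0, -0.4, 0.7]
width: -0.1
```

>>> apply_moves(
  series=[
    [[-0.007, 0.03, 0, 0, 0, 0], [-0.007, 0.03, 0, 0, 0, 0], [-0.007, 0.03, 0, 0, 0, 0], [-0.007, 0.03, 0, 0, 0, 0], [0, 0, 0, 0, 0, 0]],
  ],
)

```text
clock: 22.68
eef_pos: [487.4, -30.2, 79.6]
tool_rot: [3.141, 0.0, 1.529]
force: [-0.6, -0.5, 0.4]
width: -0.0
```

>>> apply_moves(
  series=[
    [[-0.006, 0.03, 0, 0, 0, 0], [-0.006, 0.03, 0, 0, 0, 0], [-0.006, 0.03, 0, 0, 0, 0], [-0.006, 0.02, 0, 0, 0, 0], [0, 0, 0, 0, 0, 0]],
  ],
)

```text
clock: 23.3
eef_pos: [492.8, -31.5, 79.6]
tool_rot: [3.141, -0.0, 1.529]
force: [-0.2, -0.1, 0.6]
width: 0.1
```

>>> apply_moves(
  series=[
    [[-0.005, 0.03, 0, 0, 0, 0], [-0.005, 0.03, 0, 0, 0, 0], [-0.005, 0.03, 0, 0, 0, 0], [0, 0, 0, 0, 0, 0], [0, 0, 0, 0, 0, 0]],
  ],
)

```text
clock: 23.92
eef_pos: [497.1, -32.5, 79.6]
tool_rot: [3.141, -0.0, 1.529]
force: [-0.2, -1.0, 0.5]
width: -0.1
```

Run:
```python
from h import *
from cell import ctrl,viewer
s=ctrl.read_state();print(s["clock"],s["eef_pos"],s["force"])
a=viewer.get_image("side")[110:260,160:360];b=viewer.get_image("scene")[100:260,190:350]
cv2.imwrite("pics/g9.png",np.hstack([cv2.resize(a,(480,360),interpolation=cv2.INTER_CUBIC),cv2.resize(b,(320,360),interpolation=cv2.INTER_CUBIC)]))
```

```text
23.925 [497.08117596 -32.47111642  79.59031245] [-0.15393963 -1.02750081  0.54461064]
```

View pics/g9.png

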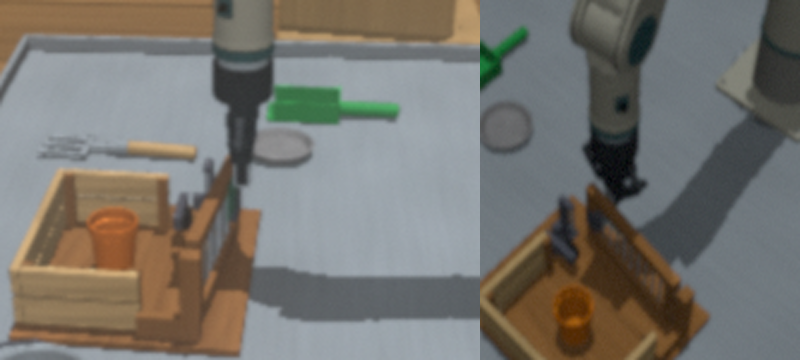

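The gate is nearly shut, with the finger on it; its free end is just short of the keeper (side crop about (225,165)). No latch force yet, so I continue in small steps.

>>> apply_moves(
  series=[
    [[-0.004, 0.03, 0, 0, 0, 0], [-0.004, 0.03, 0, 0, 0, 0], [-0.004, 0.03, 0, 0, 0, 0], [0, 0, 0, 0, 0, 0], [0, 0, 0, 0, 0, 0]],
  ],
)

```text
clock: 24.65
eef_pos: [501.6, -33.2, 79.6]
tool_rot: [3.141, -0.0, 1.529]
force: [-1.2, -0.9, 0.4]
width: 0.3
```

>>> apply_moves(
  series=[
    [[-0.003, 0.03, 0, 0, 0, 0], [-0.003, 0.03, 0, 0, 0, 0], [-0.003, 0.03, 0, 0, 0, 0], [0, 0, 0, 0, 0, 0], [0, 0, 0, 0, 0, 0]],
  ],
)

```text
clock: 25.28
eef_pos: [506.0, -33.8, 79.6]
tool_rot: [3.141, -0.0, 1.529]
force: [-0.1, -0.4, 0.6]
width: -0.2
```

>>> apply_moves(
  series=[
    [[-0.003, 0.03, 0, 0, 0, 0], [-0.003, 0.03, 0, 0, 0, 0], [-0.003, 0.03, 0, 0, 0, 0], [0, 0, 0, 0, 0, 0], [0, 0, 0, 0, 0, 0]],
  ],
)

```text
clock: 25.9
eef_pos: [510.5, -34.5, 79.6]
tool_rot: [3.141, -0.0, 1.529]
force: [-0.1, -0.6, 0.1]
width: 0.1
```

>>> apply_moves(
  series=[
    [[-0.002, 0.03, 0, 0, 0, 0], [-0.002, 0.03, 0, 0, 0, 0], [-0.002, 0.03, 0, 0, 0, 0], [0, 0, 0, 0, 0, 0], [0, 0, 0, 0, 0, 0]],
  ],
)

```text
clock: 26.52
eef_pos: [515.0, -35.0, 79.6]
tool_rot: [3.141, -0.0, 1.529]
force: [-0.5, -0.4, -0.5]
width: -0.0
```

>>> apply_moves(
  series=[
    [[-0.002, 0.03, 0, 0, 0, 0], [-0.002, 0.03, 0, 0, 0, 0], [-0.002, 0.02, 0, 0, 0, 0], [0, 0, 0, 0, 0, 0], [0, 0, 0, 0, 0, 0]],
  ],
)

```text
clock: 27.15
eef_pos: [519.0, -35.4, 79.6]
tool_rot: [3.141, -0.0, 1.529]
force: [-0.1, -0.0, -0.8]
width: -0.1
```

>>> apply_moves(
  series=[
    [[-0.001, 0.03, 0, 0, 0, 0], [-0.001, 0.03, 0, 0, 0, 0], [0, 0, 0, 0, 0, 0], [0, 0, 0, 0, 0, 0], [0, 0, 0, 0, 0, 0]],
  ],
)

```text
clock: 27.78
eef_pos: [520.3, -35.6, 79.4]
tool_rot: [-3.139, -0.0, 1.529]
force: [-5.4, 0.3, 3.9]
width: -0.1
```

The tongue has met the rod, 5.4 N.

>>> apply_moves(
  series=[
    [[0, 0.03, 0, 0, 0, 0], [0, 0.03, 0, 0, 0, 0], [0, 0, 0, 0, 0, 0], [0, 0, 0, 0, 0, 0], [0, 0, 0, 0, 0, 0]],
  ],
)

```text
clock: 28.4
eef_pos: [522.7, -35.8, 79.4]
tool_rot: [-3.138, 0.0, 1.529]
force: [-7.0, 0.5, 5.0]
width: -0.0
```

>>> apply_moves(
  series=[
    [[0, 0.03, 0, 0, 0, 0], [0, 0.03, 0, 0, 0, 0], [0, 0, 0, 0, 0, 0], [0, 0, 0, 0, 0, 0], [0, 0, 0, 0, 0, 0]],
  ],
)

```text
clock: 29.02
eef_pos: [525.0, -35.9, 79.4]
tool_rot: [-3.136, 0.0, 1.529]
force: [-7.6, 0.1, 6.4]
width: -0.0
```

>>> apply_moves(
  series=[
    [[0, 0.03, 0, 0, 0, 0], [0, 0.03, 0, 0, 0, 0], [0, 0, 0, 0, 0, 0], [0, 0, 0, 0, 0, 0], [0, 0, 0, 0, 0, 0]],
  ],
)

```text
clock: 29.65
eef_pos: [527.2, -36.0, 79.3]
tool_rot: [-3.135, 0.0, 1.529]
force: [-8.6, -0.1, 6.4]
width: -0.1
```

>>> apply_moves(
  series=[
    [[0, 0.03, 0, 0, 0, 0], [0, 0.03, 0, 0, 0, 0], [0, 0, 0, 0, 0, 0], [0, 0, 0, 0, 0, 0], [0, 0, 0, 0, 0, 0]],
  ],
)

```text
clock: 30.28
eef_pos: [534.3, -36.2, 79.7]
tool_rot: [3.141, -0.0, 1.529]
force: [-1.0, 0.2, 0.0]
width: 0.0
```

Force dropped from about 10 N to 1 N, so it has snapped. Feeling for the bumper with tiny steps.

>>> apply_moves(
  series=[
    [[0, 0.02, 0, 0, 0, 0], [0, 0.01, 0, 0, 0, 0], [0, 0, 0, 0, 0, 0], [0, 0, 0, 0, 0, 0], [0, 0, 0, 0, 0, 0]],
  ],
)

```text
clock: 30.9
eef_pos: [535.3, -36.3, 79.6]
tool_rot: [-3.142, -0.0, 1.529]
force: [-0.7, -0.1, 0.9]
width: -0.3
```

>>> apply_moves(
  series=[
    [[0, 0.02, 0, 0, 0, 0], [0, 0.01, 0, 0, 0, 0], [0, 0, 0, 0, 0, 0], [0, 0, 0, 0, 0, 0], [0, 0, 0, 0, 0, 0]],
  ],
)

```text
clock: 31.52
eef_pos: [535.4, -36.2, 79.5]
tool_rot: [-3.139, 0.0, 1.529]
force: [-4.6, 0.8, 3.3]
width: 0.1
```

Bumper felt (4.6 N). Backing off straight, then up and away.

>>> apply_moves(
  series=[
    [[0, -0.05, 0, 0, 0, 0], [0, -0.1, 0, 0, 0, 0], [0, -0.2, 0, 0, 0, 0], [0, -0.4, 0, 0, 0, 0], [0, -0.4, 0, 0, 0, 0]],
  ],
)

```text
clock: 32.15
eef_pos: [478.7, -33.9, 79.7]
tool_rot: [3.141, -0.0, 1.529]
force: [0.3, -0.1, -0.5]
width: 0.2
```

>>> apply_moves(
  series=[
    [[0, -0.4, -0.3, 0, 0, 0], [0, -0.3, -0.6, 0, 0, 0], [0, 0, -0.6, 0, 0, 0], [0, 0, -0.6, 0, 0, 0], [0, 0, 0, 0, 0, 0]],
  ],
)

```text
clock: 32.78
eef_pos: [445.9, -32.6, 186.5]
tool_rot: [3.136, 0.0, 1.529]
force: [0.5, 0.7, -0.9]
width: 0.2
```

Run:
```python
from h import *
from cell import ctrl,viewer
s=ctrl.read_state();print(s["clock"],s["eef_pos"],s["force"])
a=viewer.get_image("side")[110:260,160:360];b=viewer.get_image("scene")[100:260,190:350]
cv2.imwrite("pics/e10.png",np.hstack([cv2.resize(a,(480,360),interpolation=cv2.INTER_CUBIC),cv2.resize(b,(320,360),interpolation=cv2.INTER_CUBIC)]))
for n in("saucer","bucket","fork","scoop","pot"):print(n,[(round(d["score"],2),round(d["location"][0]*512),round(d["location"][1]*384)) for d in viewer.find_in("scene",n)][:3])
```

```text
32.775 [445.94993067 -32.58979947 186.52863697] [ 0.52138723  0.65832439 -0.91089022]
saucer [(0.62, 201, 154)]
bucket [(0.82, 316, 310)]
fork [(0.59, 154, 201)]
scoop [(0.55, 187, 132)]
pot [(0.79, 236, 239), (0.79, 367, 235), (0.76, 385, 257)]
```

View pics/e10.png

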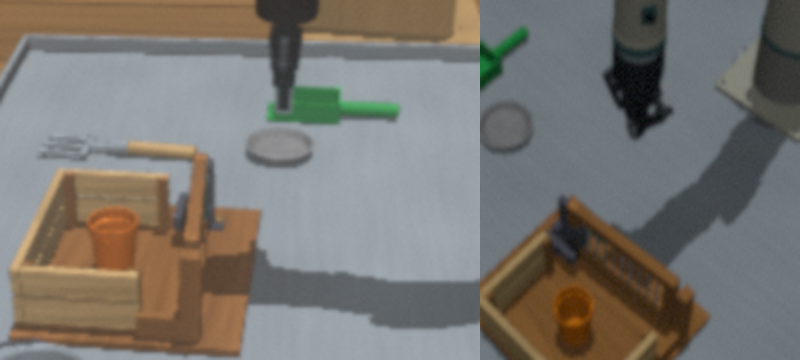

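The gate stays shut against the keeper with the hand away. The pot stands in the pen and the bystanders haven't moved. Handing in.

```bash
python3 -c "
from cell import ctrl;print(ctrl.finish_job())"
```

```text
the job is handed in; nothing more can be done
None
```

The pot is standing upright in the pen, the gate is latched shut on its tongue, and the job was handed in at about 33 s; it reports no verdict.

- **Pot:** I picked the large orange pot by size (rim about 64 mm against 46 mm for the two look-alikes). I set it down at about (657, 22), close to my estimate of the pen's centre, while the gate was still open. Contact with the floor reached 13 N before I eased off and let go.
- **Gate:** The tongue met the rod at about 5 N and the push peaked at about 11 N at the readings. It then dropped to 1 N as the tongue snapped in, and I stopped when the bumper was just felt at 4.6 N. Force was only read at the end of each move, so I can't rule out a higher peak between readings.
- **Final check:** The last pictures show the gate still shut with the hand well away and the pot upright. The saucer, bucket and scoop were found within about 3 pixels of where they started. The fork's detection differed by about 12 pixels at a lower score. It looked unmoved in the picture and the hand never came near it, so I took that as detector scatter.

**What went wrong:** The first grasp closed on air. The images put the fingertips about 35 mm higher than the reported tool position, so I went that much deeper, and the second grasp held. The pot had not moved in between.

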